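# Raise the lane barrier and push the tin through

## Robot

A 6-joint arm with a two-finger parallel gripper is mounted at the origin on a cart in front of the work surface, level with it; the furniture and walls round the work are solid. World frame = base frame: x ahead of the robot, y to its left, z up, the work surface at z = 0. Lengths are in m, angles in rad, forces in N, time in s.
With the tool pointing down it reaches from about 0.375 to 0.9 m from the base axis. Payload 3.1 kg.
Tool frame: the origin (TCP) lies at the centre of the arm's flange, where the gripper is bolted on; the fingertips stand 173 mm ahead of it and the grasp point (between the pads) lies 155 mm ahead of it; z points along the fingers, y is the line along which they close (so a half turn about z gives the same grasp; the last joint's range is limited). The gripper opens to 85 mm and grips with 20 to 120 N. Pads are 22 mm wide; open, the fingers measure 114 mm over their backs; the gripper's body (76 mm by 85 mm) begins 54 mm behind the grasp point. The pads swing forward as they close: fully open they stand 13 mm farther back than shut.
Start: joints at [-1.331, 0.527, 1.433, -0, 1.181, -0.178], TCP at [0.254, -0.571, 0.405] pointing down, gripper open.
Joint ranges: [-3.08, 3.08], [-0.75, 2.2], [0.22, 2.44], [-1.43, 4.57], [0, 2.65], [-2.85, 2.85]. Speed limits (rad/s): [2.79, 2.79, 3.14, 3.14, 3.14, 3.14].

## Interface

Orientations are given as a unit quaternion [x, y, z, w].
In Python, from station import * gives the robot as it stands.
- The arm moves only by the shell command python3 -m jog 'ROWS' [OPENING] [FORCE]. ROWS is a JSON object of lists of equal length, an entry for each row: "linear": the shift along the world's x, y, z in mm, a list of three; "turn": the turn about the world's z in units of 5 degrees (1.0 is 5 degrees). A call has 1 to 12 rows; each row shifts and turns the commanded pose from where the row before left it; what a row does not reach is not made up. A row lasts 1/8 s, in which the tool goes at most 62.5 mm and 10.7 degrees, less where a joint would pass 70% of its speed; a pose out of reach is approached as far as the arm can. A call is refused whole if a number of a shift passes 62.5 or a number of a turn 1, either way. A call with a gripper value outside its range is refused whole. OPENING is the opening, from 0 (shut) to 1 (fully open), set as the call begins (- or left out, the last holds). The fingers move at their own pace and stop on an object; FORCE is the grip in N (left out, the last holds). Time passes only in rows, so rows that do not move let the fingers close. It gives the time, the measured TCP pose, the force, the opening and the grip force at its end, in the units of the state.
- sense(): the state, without advancing time (a new reading comes with each control period).
- snapshot(name): name is "scene" or "side" or "wrist"; returns the picture (384x512x3 uint8, red, green, blue); there is no depth.
- get_calibration(name): a dict with "fx", "fy", "cx", "cy" (pixels), "world_to_cam" (4x4, takes a point from world to camera coordinates). Camera axes: x right, y down, z forward; pixel columns grow to the right and rows downward; lengths in m; the calibration is good to about 2 mm. A picture is of the moment at which its call begins: read the wrist's pose just before it. get_calibration takes no time and is no camera call; for the wrist camera it gives the pose at the moment of the call.
- sign_off(): hands the job in; it is judged then, once.
The state is a dict: "t": time; "q": joint angles; "qd": joint speeds; "tau": joint torques, N m; "tcp_pos": TCP position; "tool_rot": TCP orientation; "force": force on the tool from outside, world axes, zero at the start; "ft_torque": the same for the moment, N m; "finger_gap": opening from 0.0 (shut) to 1.0 (fully open); "gripper_force": force on a finger pad.
Only numpy, scipy, OpenCV 4.12 (cv2) and the standard library are available. Lean on these libraries where they do the work, as an engineer would, in place of code of your own. Each camera call takes 0.05 s, during which the arm holds its last target. There are 200 camera calls.

## Task

Push the red and white barrier arm of the small parts lane up past its balance point so that it stays raised on its own, and only then push the white screw tin along the lane, through the open gate, until it rests against the stop at the lane's end. Push only: do not lift the tin or tip it over, and leave the other things on the bench where they are.

Things in the scene. Friction and masses are not known exactly. Their poses are not given: they have to be found in the camera images.
- gate: Fixed parts lane on a flat 6 mm aluminium plate (x -145 to 105, y -110 to 130 mm). Origin: mid-lane under the barrier, at bench height. z up; x along the lane, the way the tin must go; y across it, from the barrier's free end to its hinge. The barrier swings in the plane x = 0. Blue side rails 76 mm apart, tops at z = 22 mm, x -140 to 91 mm; open at the -x end.
- barrier (a joint): Angle of the barrier arm, rad: 0 lowered (level, shut), grows as the free end rises, 1.75 at its upper stop, just past upright. Counterweighted, about 0.7 kg: let go below about 1.06 it falls shut, above that it tips by itself to the upper stop and stays. Raising it takes about 1 N at the grip; the hinge is nearly free.
- barrier_grip (a point): Middle of the black round T-grip at the arm's free end: a bar 12 mm thick, 80 mm long, along the gate's x, 178 mm from the hinge axis, 100 mm above the bench when lowered. Can be pushed up from beneath, from its side away from the hinge; under it is only the plate. A thin red plate hangs 58 mm below the arm 58 to 122 mm from the hinge; a grey rest post stands at gate y = -55 mm, 92 mm high.
- barrier_hinge (a point): Point on the barrier's hinge axis, mid-arm, 100 mm above the bench, at y = 90 mm in the gate's frame; the axis runs along the gate's x. Its grey bracket is 56 mm (x) by 30 mm (y), 114 mm high. A dark counterweight reaches 75 mm from the axis on the side away from the grip.
- white_tin: White round tin with a flat lid, 69 mm in diameter, 31 mm high, about 0.15 kg, loose, standing upright in the lane on the -x side of the barrier, its way closed by the red plate. Origin: centre of its underside.
- green_tin: Bystander: loose dark green round tin, 110 mm in diameter, 47 mm high. Origin: centre of its underside.
- black_tape: Bystander: loose roll of black tape lying flat, 62 mm in diameter, 19 mm high. Origin: centre of its underside.
- marker: Bystander: loose black and white marker pen lying on the bench, 135 mm long along its own y, 17 mm thick. Origin: centre of its underside.
- glass_jar: Bystander: loose small glass jar with a black lid, upright, 40 mm in diameter, 105 mm high. Origin: centre of its underside.
- pliers: Bystander: loose side pliers with orange grips lying flat, 169 mm long along its own x, 61 mm wide, 13 mm high. Origin: centre of its underside.
- lane_stop (a point): Foot of the blue end stop's face, mid-lane, at x = 85 mm in the gate's frame, on the plate (z = 6 mm). The stop is 88 mm wide, its top at z = 30 mm. The tin touching it has its centre at x = 50 mm.
There are look-alikes about, which are no part of the job. Several things have the shape of the white_tin; the one meant has the colours described above.

How it is judged:
By the outcome, as a careful person would: the job done as asked, in the order asked, and still so for the second after the job is handed in, with the robot touching nothing.
It also fails if it takes over 48 s, if anything falls off the work surface, if the arm or the gripper's body presses on something with over 40 N, if the wrist force passes 120 N, or if a joint passes its speed limit or range.

## Working session

There is one attempt and no reset: what is moved stays moved. The work goes in short steps, Python scripts to look and compute and a shell command to move; the robot and the scene stay as the last step left them, time stands still between calls to the robot, and variables do not carry over. Pictures are saved under pics/ and viewed, at most 10 in all, crops included, and the job is handed in when it is done.

```bash
mkdir -p pics; ls
python3 - <<'E'
from station import *
import cv2,numpy as np
for n in("scene","side"):
    cv2.imwrite(f"pics/{n}0.png",snapshot(n)[...,::-1])
    c=get_calibration(n);print(n,c["fx"],c["fy"],c["cx"],c["cy"],np.round(np.linalg.inv(c["world_to_cam"]),3).tolist())
s=sense();print(s["t"],s["tcp_pos"],s["tool_rot"])
E
```

```text
pics
scene 386.6065545552992 386.6065545552992 262.6236971036041 190.52630925483774 [[-0.853, -0.289, 0.435, 0.017], [-0.522, 0.475, -0.708, 0.605], [-0.002, -0.832, -0.555, 0.646], [0.0, 0.0, 0.0, 1.0]]
side 406.5407382117823 406.5407382117823 251.72604047732707 187.94976709739478 [[0.976, -0.105, 0.188, 0.27], [-0.215, -0.525, 0.823, -0.954], [0.012, -0.845, -0.535, 0.634], [0.0, 0.0, 0.0, 1.0]]
0.1 [ 0.25354674 -0.57092436  0.40384622] [ 9.78258250e-01  2.07388173e-01 -4.16807257e-05 -9.69749875e-04]
```

View pics/scene0.png

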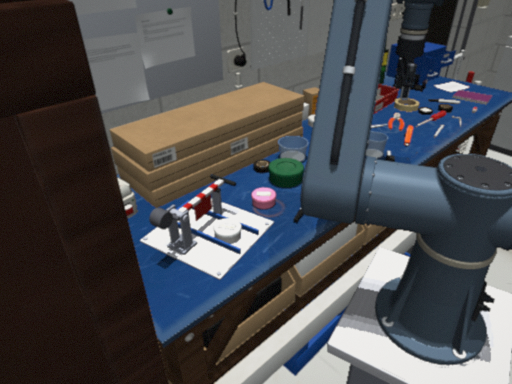

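View pics/side0.png

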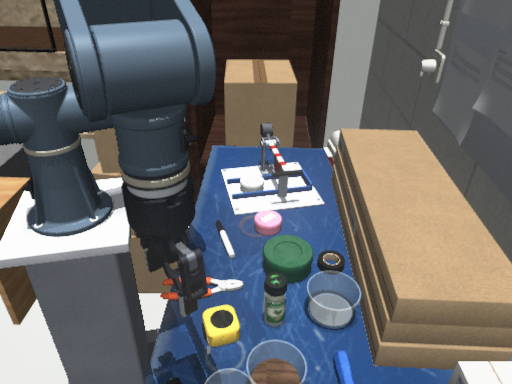

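The scene view shows the gate near (205,225). White round candidates are the white tin in the lane (scene 228,229; side 252,183), the pink tin (scene 263,197; side 268,222), the clear dishes and the green tin (side 288,257). I choose the one in the lane and check it in a crop.

Run:
```python
import cv2,numpy as np
a=cv2.imread("pics/scene0.png")[165:285,125:285];b=cv2.imread("pics/side0.png")[115:235,205:345]
k=dict(interpolation=cv2.INTER_CUBIC)
cv2.imwrite("pics/crop0.png",np.hstack([cv2.resize(a,None,fx=2.6,fy=4.0*.65,**k),cv2.resize(b,None,fx=2.6,fy=2.6,**k)]))
```

```text
(no output)
```

View pics/crop0.png

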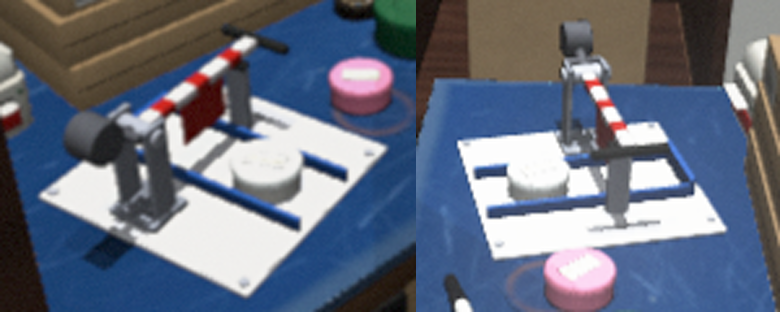

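The crop confirms it: the white tin (side 252,181; scene 228,225) is in the lane and the pink look-alike is outside. The barrier is lowered with its grip at side (287,173) and scene (223,180). The lane runs roughly along world +x.

```bash
cat > h.py <<'E'
from station import *
import cv2,numpy as np
def ray(n,p,cal=None):
    c=cal or get_calibration(n);T=np.linalg.inv(np.array(c["world_to_cam"]))
    d=T[:3,:3]@[(p[0]-c["cx"])/c["fx"],(p[1]-c["cy"])/c["fy"],1];return T[:3,3],d
def plane(n,p,z,cal=None):
    o,d=ray(n,p,cal);return o+d*(z-o[2])/d[2]
def tri(p1,p2,n1="scene",n2="side"):
    (a,u),(b,v)=ray(n1,p1),ray(n2,p2)
    s=np.linalg.lstsq(np.c_[u,-v],b-a,rcond=None)[0];P,Q=a+u*s[0],b+v*s[1];return (P+Q)/2,np.linalg.norm(P-Q)
E
python3 - <<'E'
from h import *
P=[("side",(221.2,170),(-145,130)),("side",(297.7,162.3),(105,130)),("side",(323.1,204.2),(105,-110)),("side",(235.8,212.7),(-145,-110)),
("scene",(140.4,240),(105,130)),("scene",(220.4,279.2),(-145,130)),("scene",(274.2,222.7),(-145,-110))]
W=np.array([plane(n,p,.006)[:2] for n,p,_ in P]);G=np.array([g for *_,g in P])/1e3
gm,wm=G.mean(0),W.mean(0);U,S,V=np.linalg.svd((G-gm).T@(W-wm));R=V.T@U.T;t=wm-R@gm
print("yaw",np.degrees(np.arctan2(R[1,0],R[0,0])),"origin",t,"\nres",np.round((G@R.T+t-W)*1e3))
g=lambda p:R.T@(np.array(p)[:2]-t)
x,e=tri((223.1,179.6),(287.3,173.5));print("grip",x,e,g(x))
for n,p in(("side",(251.9,181.2)),("scene",(227.7,225.4))):
    x=plane(n,p,.037);print("tin",x,g(x))
for k,p,z in(("pink",(268,218),.03),("green",(288,250),.047),("jar",(275,280),.1),("marker",(225,239),.01),("pliers",(205,288),.01)):print(k,plane("side",p,z))
for k,v in dict(grip=(0,-.088),push=(-.16,0),stop=(.05,0)).items():print(k,R@v+t)
E
```

```text
yaw -0.5450532266488468 origin [0.56097084 0.00639547] 
res [[-3.  7.]
 [-1.  3.]
 [ 1.  3.]
 [-8. -3.]
 [ 4. -2.]
 [ 4. -2.]
 [ 3. -6.]]
grip [ 0.56301893 -0.08272376  0.09937308] 0.0014446177760784487 [ 0.00289577 -0.08909572]
tin [ 0.48779904 -0.00188962  0.037     ] [-0.07308968 -0.00898079]
tin [0.48643973 0.00727481 0.037     ] [-0.0745361   0.00017029]
pink [ 0.49176437 -0.1699469   0.03      ]
green [ 0.49925302 -0.31370298  0.047     ]
jar [ 0.43180583 -0.44537057  0.1       ]
marker [ 0.37748959 -0.20489569  0.01      ]
pliers [ 0.31182104 -0.35211118  0.01      ]
grip [ 0.56013371 -0.08160054]
push [0.40097808 0.00791753]
stop [0.61096858 0.00591983]
```

```bash
python3 -m jog '{"linear":[[28,48,0],[28,48,0],[28,48,0],[28,48,0],[28,48,0],[28,48,0],[28,48,0],[28,48,0],[28,48,0],[28,48,0],[0,6,0],[0,0,0]],"turn":[-0.6,-0.6,-0.6,-0.6,-0.6,-0.6,-0.6,-0.6,-0.1,0,0,0]}' 0.35 20
python3 - <<'E'
from h import *
s=sense();c=get_calibration("wrist");w=snapshot("wrist")
print(s["tcp_pos"],s["tool_rot"]);np.save("w1.npy",c["world_to_cam"]);print(c["fx"],c["cx"],c["cy"])
cv2.imwrite("pics/w1.png",w[...,::-1])
# expected pixels of the grip middle and ends
T=np.array(c["world_to_cam"])
for p in((.5615,-.0825,.1),(.5215,-.0825,.1),(.6015,-.0825,.1)):
    q=T@[*p,1];print(q[0]/q[2]*c["fx"]+c["cx"],q[1]/q[2]*c["fy"]+c["cy"])
E
```

```text
t: 1.6
tcp_pos: [0.5332, -0.0848, 0.4043]
tool_rot: [1.0, -0.004, -0.001, 0.0]
force: [-0.1, -0.8, 0.2]
finger_gap: 0.346
gripper_force: 0.0
[ 0.53323262 -0.08484734  0.40430098] [ 9.99991079e-01 -4.16174852e-03 -7.21080891e-04  4.40365639e-05]
311.22634131611665 259.27474443911615 195.63432499456277
255.5604770581111 154.39585099664035
256.04997281811 197.82279530100965
255.02784441699765 107.14190125788264
```

View pics/w1.png

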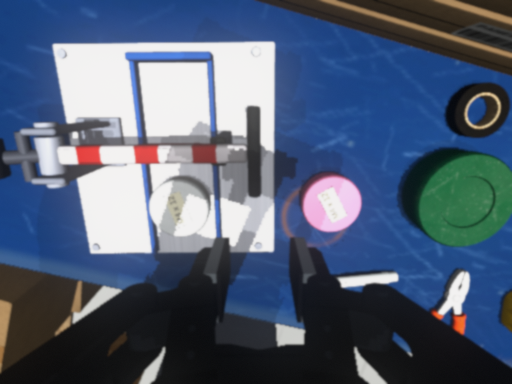

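The wrist view shows the lowered bar from (253,107) to (253,197), as predicted. The white tin is at (179,206) and the pink one at (331,202). I'll straddle the near half of the bar, clear of the arm and post.

```bash
python3 -m jog '{"linear":[[1,4,-30],[0,0,-35],[0,0,-35],[0,0,-25],[0,0,-12],[0,0,-5],[0,0,0]],"turn":[0,0,0,0,0,0,0]}' 0.35 20
python3 - <<'E'
from h import *
cv2.imwrite("pics/s2.png",cv2.resize(snapshot("side")[120:240,200:340,::-1],None,fx=4,fy=4,interpolation=cv2.INTER_CUBIC))
E
```

```text
t: 2.52
tcp_pos: [0.5348, -0.0818, 0.2631]
tool_rot: [1.0, -0.005, 0.0, 0.0]
force: [-0.2, 0.3, 0.3]
finger_gap: 0.353
gripper_force: 0.0
```

View pics/s2.png

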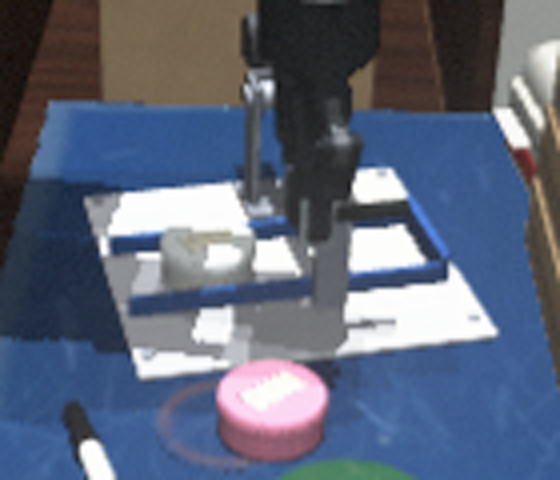

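The fingers stand on the near half of the bar at (320,215), with the bar's far half visible at (370,210). Now I'll close gently on it.

```bash
python3 -m jog '{"linear":[[0,0,0],[0,0,0],[0,0,0],[0,0,0]],"turn":[0,0,0,0]}' 0 20
```

```text
t: 3.08
tcp_pos: [0.5349, -0.0804, 0.2636]
tool_rot: [1.0, -0.005, 0.001, -0.0]
force: [0.6, 5.9, 4.1]
finger_gap: 0.133
gripper_force: 22.3
```

```bash
python3 -m jog '{"linear":[[0,2,18],[0,3,18],[0,4,17],[0,6,17],[0,8,16],[0,9,15]],"turn":[0,0,0,0,0,0]}' 0 20
```

```text
t: 3.82
tcp_pos: [0.5349, -0.0499, 0.3651]
tool_rot: [1.0, -0.004, 0.001, 0.002]
force: [-0.4, -4.0, 1.8]
finger_gap: 0.13
gripper_force: 20.5
```

```bash
python3 -m jog '{"linear":[[0,11,14],[0,12,13],[0,13,12],[0,14,10],[0,15,9],[0,16,7]],"turn":[0,0,0,0,0,0]}' 0 20
```

```text
t: 4.58
tcp_pos: [0.5347, 0.0313, 0.4313]
tool_rot: [1.0, -0.005, 0.001, 0.002]
force: [0.2, -5.7, 6.9]
finger_gap: 0.128
gripper_force: 21.4
```

```bash
python3 -m jog '{"linear":[[0,17,5],[0,17,4],[0,18,2],[0,18,0],[0,17,-2],[0,0,0]],"turn":[0,0,0,0,0,0]}' 0 20
python3 - <<'E'
from h import *
cv2.imwrite("pics/s3.png",cv2.resize(snapshot("side")[60:240,180:350,::-1],None,fx=3,fy=3,interpolation=cv2.INTER_CUBIC))
E
```

```text
t: 5.32
tcp_pos: [0.5346, 0.1205, 0.44]
tool_rot: [1.0, -0.004, 0.002, -0.001]
force: [-1.2, 1.3, 8.3]
finger_gap: 0.13
gripper_force: 22.7
```

View pics/s3.png

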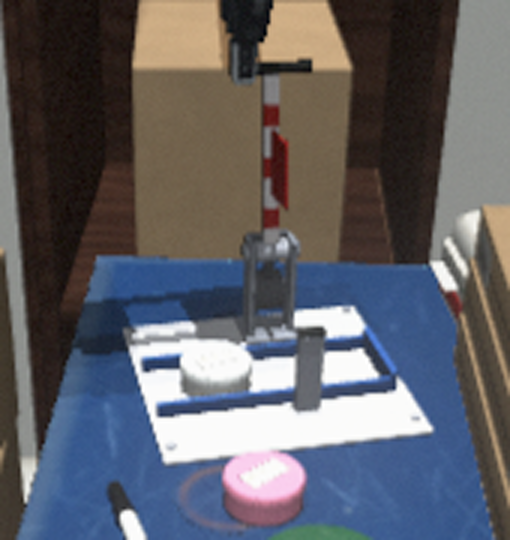

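The barrier is upright with the bar held at (285,65) and the white tin untouched at (215,365). I'll release it and rise.

```bash
python3 -m jog '{"linear":[[0,0,0],[0,0,0],[0,0,0],[0,0,20],[0,0,30],[0,0,0],[-50,0,0],[-50,0,0],[0,0,0],[0,0,0]],"turn":[0,0,0,0,0,0,0,0,0,0]}' 0.4 20
python3 - <<'E'
from h import *
s=sense();print(s["tcp_pos"])
side=snapshot("side");c=get_calibration("wrist");w=snapshot("wrist")
sc=snapshot("scene")
cv2.imwrite("pics/s4.png",np.hstack([cv2.resize(side[60:240,180:350],(425,450)),cv2.resize(sc[100:290,120:280],(375,450))])[...,::-1])
cv2.imwrite("pics/w4.png",w[...,::-1])
E
```

```text
t: 6.62
tcp_pos: [0.435, 0.1187, 0.4875]
tool_rot: [1.0, -0.005, 0.0, 0.0]
force: [0.3, 0.5, -0.5]
finger_gap: 0.397
gripper_force: 0.0
[0.43502514 0.11873113 0.48748476]
```

View pics/s4.png

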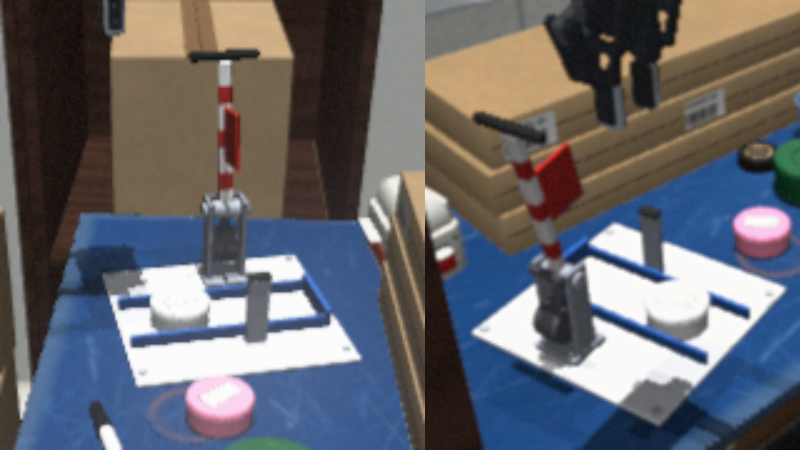

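The barrier stands raised on its own in both views, and the tin is still behind the gate. I'll check the tin and lane in the wrist view before pushing.

View pics/w4.png

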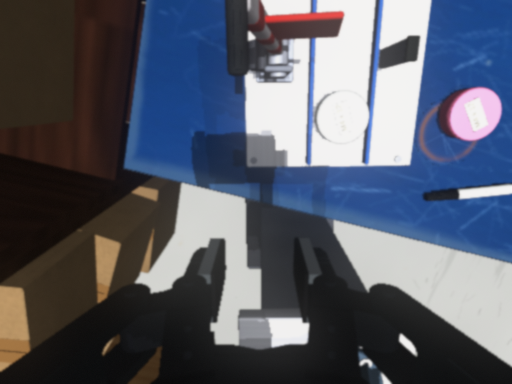

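The wrist view shows the tin lid centred at (343,116). The rail ends are at (309,164) and (367,163), and the lane ahead is clear.

```bash
python3 - <<'E'
from h import *
print("tin",plane("wrist",(343,116),.037))
for p in((309,164),(367,163),(315,10),(377,10)):print("rail",plane("wrist",p,.022))
E
python3 -m jog '{"linear":[[0,-30,-10],[-5,-40,-20],[-5,-40,-20],[-5,-3,-40],[0,0,-40],[0,0,-40],[0,0,0],[0,0,0]],"turn":[0,0,0,0,0,0,0,0]}' 0 20
```

```text
tin [0.49050465 0.00795939 0.037     ]
rail [0.4245048 0.0476464 0.022    ]
rail [ 0.42513519 -0.03421703  0.022     ]
rail [0.6172565  0.04722607 0.022     ]
rail [ 0.61654404 -0.02939754  0.022     ]
t: 7.78
tcp_pos: [0.4207, 0.0055, 0.3183]
tool_rot: [1.0, -0.005, 0.001, 0.0]
force: [-0.1, 0.8, -0.3]
finger_gap: 0.006
gripper_force: 0.0
```

```bash
python3 -m jog '{"linear":[[0,1,-45],[0,0,-40],[0,0,-25],[0,0,-10],[0,0,0],[0,0,0],[4,0,0],[6,0,0],[6,0,0],[6,0,0],[6,0,0],[0,0,0]],"turn":[0,0,0,0,0,0,0,0,0,0,0,0]}' 0 20
```

```text
t: 9.28
tcp_pos: [0.4481, 0.0068, 0.1976]
tool_rot: [1.0, -0.005, 0.0, 0.0]
force: [-0.7, -0.2, 0.5]
finger_gap: 0.0
gripper_force: 0.0
```

```bash
python3 -m jog '{"linear":[[6,0,0],[7,0,0],[7,0,0],[7,0,0],[7,0,0],[7,0,0],[7,0,0],[7,0,0],[7,0,0],[7,0,0],[7,0,0],[7,0,0]],"turn":[0,0,0,0,0,0,0,0,0,0,0,0]}' 0 20
python3 -m jog '{"linear":[[6,0,0],[6,0,0],[5,0,0],[4,0,0],[3,0,0],[2,0,0]],"turn":[0,0,0,0,0,0]}' 0 20
```

```text
t: 10.78
tcp_pos: [0.5311, 0.0068, 0.1977]
tool_rot: [1.0, -0.005, -0.0, -0.0]
force: [-0.6, -0.2, 0.1]
finger_gap: -0.002
gripper_force: 0.3
t: 11.52
tcp_pos: [0.5567, 0.0069, 0.1977]
tool_rot: [1.0, -0.005, -0.0, -0.0]
force: [-2.3, 1.4, 1.8]
finger_gap: 0.0
gripper_force: 0.4
```

```bash
python3 -m jog '{"linear":[[2,0,0],[2,0,0],[2,0,0],[1,0,0],[1,0,0],[0,0,0]],"turn":[0,0,0,0,0,0]}' 0 20
```

```text
t: 12.28
tcp_pos: [0.5647, 0.0068, 0.1977]
tool_rot: [1.0, -0.005, 0.0, -0.0]
force: [-0.7, 2.0, 0.5]
finger_gap: -0.006
gripper_force: 0.3
```

```bash
python3 -m jog '{"linear":[[1,0,0],[1,0,0],[1,0,0],[0,0,0]],"turn":[0,0,0,0]}' 0 20
python3 -m jog '{"linear":[[1,0,0],[1,0,0],[0,0,0]],"turn":[0,0,0]}' 0 20
```

```text
t: 12.78
tcp_pos: [0.5678, 0.0068, 0.1977]
tool_rot: [1.0, -0.005, 0.0, 0.0]
force: [-1.5, 2.4, 1.8]
finger_gap: -0.002
gripper_force: 0.3
t: 13.15
tcp_pos: [0.569, 0.0068, 0.1977]
tool_rot: [1.0, -0.005, -0.001, -0.0]
force: [-4.7, 1.3, 3.3]
finger_gap: 0.001
gripper_force: 2.1
```

```bash
python3 -m jog '{"linear":[[1,0,0],[1,0,0],[0,0,0]],"turn":[0,0,0]}' 0 20
python3 - <<'E'
from h import *
side=snapshot("side");sc=snapshot("scene")
cv2.imwrite("pics/s5.png",np.hstack([cv2.resize(side[60:240,180:350],(425,450)),cv2.resize(sc[100:290,120:280],(375,450))])[...,::-1])
E
```

```text
t: 13.52
tcp_pos: [0.5697, 0.0069, 0.1976]
tool_rot: [1.0, -0.005, -0.003, -0.0]
force: [-7.6, 1.1, 6.9]
finger_gap: -0.003
gripper_force: 3.8
```

View pics/s5.png

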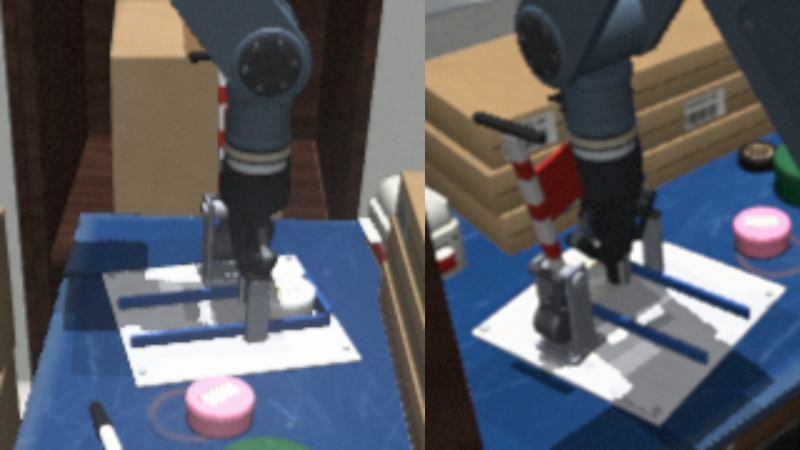

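The tin sits at the stop (side crop 297,290) and the rising force confirms contact. I'll back off along the lane, rise and check.

```bash
python3 -m jog '{"linear":[[-4,0,0],[-10,0,0],[-20,0,0],[-30,0,0],[-30,0,0],[-30,0,0],[0,0,40],[0,0,50],[0,0,50],[0,0,20],[0,0,0],[0,0,0]],"turn":[0,0,0,0,0,0,0,0,0,0,0,0]}' 0 20
python3 - <<'E'
from h import *
side=snapshot("side");sc=snapshot("scene")
cv2.imwrite("pics/s6.png",np.hstack([cv2.resize(side[60:240,180:350],(425,450)),cv2.resize(sc[100:290,120:280],(375,450))])[...,::-1])
E
```

```text
t: 15.12
tcp_pos: [0.4473, 0.0067, 0.3569]
tool_rot: [1.0, -0.005, -0.001, -0.0]
force: [0.0, 0.4, -0.5]
finger_gap: 0.001
gripper_force: 0.0
```

View pics/s6.png

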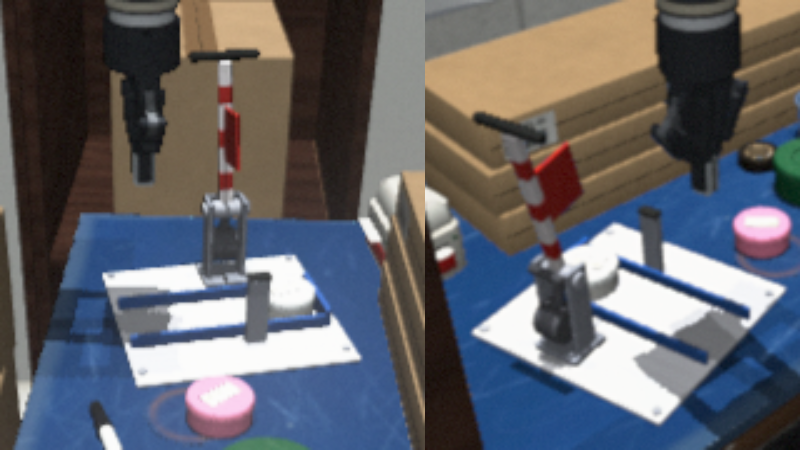

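The barrier is up, the tin is against the stop at (293,292), and the robot is clear.

```bash
python3 -c "
from station import *
print(sign_off())"
```

```text
the job is handed in; nothing more can be done
None
```

The barrier stays raised on its own and the white tin was then pushed upright to the end stop, with the bystanders untouched; the one departure is that I raised the barrier with a light 20 N grip on its T-bar instead of a pure push, because the tool could only point down.

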